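# Shim the hotel tray stand level

## Robot

A 6-joint arm with a two-finger parallel gripper is mounted at the origin on the work surface. World frame = base frame: x ahead of the robot, y to its left, z up, the work surface at z = 0. Lengths are in m, angles in rad, forces in N, time in s.
With the tool pointing down it reaches from about 0.35 to 0.725 m from the base axis. Payload 4.3 kg.
Tool frame: the origin (TCP) lies midway between the tips of the shut fingers; the grasp point (between the pads) lies 19 mm behind it; z points along the fingers, y is the line along which they close (so a half turn about z gives the same grasp; the last joint's range is limited). The gripper opens to 85 mm and grips with 20 to 120 N. Pads are 22 mm wide; open, the fingers measure 114 mm over their backs; the gripper's body (76 mm by 85 mm) begins 54 mm behind the grasp point. The pads swing forward as they close: fully open they stand 13 mm farther back than shut.
Start: joints at [1, 0.377, 0.081, 1.274, 0, 1.46], TCP at [0.256, 0.515, 0.231] pointing down, gripper open.
Joint ranges: [-2.72, 2.72], [-0.84, 1.66], [-1.02, 1.22], [-1.77, 2.12], [-1.37, 1.28], [-3.14, 3.14]. Speed limits (rad/s): [2.57, 2.57, 3.14, 3.14, 3.14, 3.14].

## Interface

Orientations are given as a unit quaternion [x, y, z, w].
In Python, from rig import robot gives the robot as it stands.
- The arm moves only by the shell command python3 -m handwheel 'ROWS'. ROWS is JSON, a list of rows, each an object of numbers: "tx", "ty", "tz": the shift along the tool's x, y, z in m; "ax", "ay", "az": the turn, a rotation vector about the tool's x, y, z in degrees; "claw": the opening, from 0 (shut) to 1 (fully open). A call has 1 to 12 rows; each row is the pose to reach, as a shift and turn from the pose commanded when the call began, along the tool's axes at that moment; what a row does not reach only later rows make up. A row lasts 1/12 s, in which the tool goes at most 41.7 mm and 7.16 degrees, less where a joint would pass 70% of its speed; a pose out of reach is approached as far as the arm can. A call with a gripper value outside its range is refused whole. The fingers move at their own pace and stop on an object; the grip force is fixed at half the most. Time passes only in rows, so rows that repeat a pose let the fingers close. It gives the time, the measured TCP pose, the force, the opening and the grip force at its end, in the units of the state.
- robot.sense(): the state, without advancing time (a new reading comes with each control period).
- robot.read_camera(name): name is "scene" or "side" or "wrist"; returns the picture (480x640x3 uint8, red, green, blue); there is no depth.
- robot.camera_model(name): a dict with "fx", "fy", "cx", "cy" (pixels), "rvec" (rotation vector, rad) and "tvec" (3), from world to camera coordinates, as OpenCV has them; the wrist camera has in their place "T_tool_cam" (4x4, takes a point from camera to tool coordinates, whose origin is the TCP and whose axes are the flange's). Camera axes: x right, y down, z forward; pixel columns grow to the right and rows downward; lengths in m; the calibration is good to about 2 mm. A picture is of the moment at which its call begins: read the wrist's pose just before it. camera_model takes no time and is no camera call.
- robot.finish_job(): hands the job in; it is judged then, once.
The state is a dict: "time": time; "qpos": joint angles; "joint_velocities": joint speeds; "tau": joint torques, N m; "tool_pos": TCP position; "orientation": TCP orientation; "wrist_force": force on the tool from outside, world axes, zero at the start; "wrist_torque": the same for the moment, N m; "grip_width": finger opening in m; "grip_force": force on a finger pad.
Only numpy, scipy, OpenCV 4.12 (cv2) and the standard library are available. Lean on these libraries where they do the work, as an engineer would, in place of code of your own. Each camera call takes 0.05 s, during which the arm holds its last target. There are 200 camera calls.

## Task

The square walnut tray stand with the jug on it leans down on its one low corner. Pick up the long thin wooden wedge shim and, keeping it flat on the desk, slide its thin end under the round steel foot of that corner and ease it in gently, never driving it hard, until the bubble of the level on top rests between the two black rings; leave it there, carrying the corner. Move the stand only with the shim, not with the gripper, and leave the other things on the desk where they are.

Things in the scene. Friction and masses are not known exactly. Their poses are not given: they have to be found in the camera images.
- shim: Tapered hardwood wedge, loose, 140 x 36 mm, 60 g, flat on the desk, z up. Origin: centre of its underside; x along it towards the thin end. Thickness 3 mm at the thin end (x = +70 mm) growing evenly to 24 mm at the thick end (x = -70 mm). The doorstop is a shorter, taller black rubber wedge, the packer a flat grey strip. Under load it takes 6 to 14 N to push and stays where left.
- shim_tip (a point): Middle of the thin end of the shim, 1.5 mm above its underside.
- stand: Square walnut tray stand, 240 mm side, top 50 mm above the desk, on two stuck-down feet at y = +-140 mm, about whose line (y) the top rocks. Origin: on the desk under the centre of the top. x axis: level, from the low corner (at -x) to the far corner. This pose stays put as the top rocks. Leaning, the top rests on a bolt end 50 mm from its middle.
- jug (a point): Steel jug fast on the stand's top, 96 mm across, 158 mm high, its lid 210 mm above the desk; this point: centre of its underside, at x = -65, y = +25 mm of the stand. It weighs the low foot down with about 4 to 8 N (its filling varies).
- low_foot (a point): Middle of the lowest line of the round steel foot under the low corner, moving with the top: a bar 14 mm thick, 50 mm long, lying across (stand's y) at stand x = -165 mm. It starts 5 mm above the desk; the shim goes under it along the stand's +x. Desk and top are not true, so its needed rise is unknown: 3.5 to 11 mm, the thin end ending 35 to 90 mm past this point.
- bubble (a joint): Level's reading: place of the white bubble (24 mm long) along the vial, m; 0 = midway between the two black rings (40 mm apart inside), positive towards the stand's +x. It rises to the high end: starts at its stop, +45 mm, later falls 12 mm per mm of lift at the foot, 1.8 mm per mm of shim travel under load; stops at 45 mm either way; settles in 0.8 s. Between the rings: within 8 mm of 0.
- vial_mid (a point): Middle of the yellow-green vial (20 mm thick) of the spirit level, on its top, between its two black rings, 80 mm above the desk. The level, an aluminium bar 200 x 28 x 21 mm, is fast on the stand's top along the stand's x, at x = 0, y = -50 mm. Soon after level the stand's far corner comes down on the desk, and any further push of the shim only builds force.
- door_stop: Bystander: black rubber door wedge, loose, 100 x 42 mm, 36 mm high at its thick end. Origin: centre of its underside, x towards its thin end.
- packer: Bystander: flat grey plastic packer strip, loose, 110 x 36 x 8 mm. Origin: centre of its underside, x along it.
- mug: Bystander: white mug, loose, 80 mm across, 90 mm high. Origin: centre of its foot.
- wrench: Bystander: steel open-ended wrench lying along its x, loose.
- remote: Bystander: black remote control, loose, 160 x 45 x 18 mm.
- tape_measure: Bystander: grey tape measure, loose, 65 x 34 x 62 mm.
- book: Bystander: closed book, loose, 190 x 125 x 23 mm.
Things that resemble listed ones, but are neither listed nor needed, are in the scene too. Several things look just like the shim: the one meant starts farthest to the robot's left.

How it is judged:
By the outcome, as a careful person would: the job done as asked, in the order asked, and still so for the second after the job is handed in, with the robot touching nothing.
It also fails if it takes over 72 s, if anything falls off the work surface, if the arm or the gripper's body presses on something with over 40 N, if the wrist force passes 120 N, or if a joint passes its speed limit or range.

## Working session

There is one attempt and no reset: what is moved stays moved. The work goes in short steps, Python scripts to look and compute and a shell command to move; the robot and the scene stay as the last step left them, time stands still between calls to the robot, and variables do not carry over. Pictures are saved under pics/ and viewed, at most 10 in all, crops included, and the job is handed in when it is done.

```bash
mkdir -p pics; ls; cat > h.py <<'E'
import numpy as np, cv2
from rig import robot
from scipy.spatial.transform import Rotation as R
def cam(n):
    m=robot.camera_model(n)
    if 'rvec' in m:
        Rm=cv2.Rodrigues(np.array(m['rvec'],float))[0]; t=np.array(m['tvec'],float).ravel()
    else:
        s=robot.sense(); T=np.eye(4); T[:3,:3]=R.from_quat(s['orientation']).as_matrix(); T[:3,3]=s['tool_pos']
        W=np.linalg.inv(T@np.array(m['T_tool_cam'])); Rm=W[:3,:3]; t=W[:3,3]
    return m,Rm,t
def ray(c,u,v,z):
    m,Rm,t=c; d=Rm.T@np.array([(u-m['cx'])/m['fx'],(v-m['cy'])/m['fy'],1]); o=-Rm.T@t
    return o+d*(z-o[2])/d[2]
def proj(c,p):
    m,Rm,t=c; q=Rm@np.array(p,float)+t; return np.array([m['fx']*q[0]/q[2]+m['cx'],m['fy']*q[1]/q[2]+m['cy']])
def snap(n,f=None):
    c=cam(n); im=robot.read_camera(n)[:,:,::-1].copy()
    if f: cv2.imwrite('pics/'+f,im)
    return c,im
E
python3 - <<'E'
from h import *
for n in ('scene','side','wrist'):
    c,im=snap(n,n+'0.png'); print(n,c[0]['fx'],(-c[1].T@c[2]).round(3),c[1][2].round(2))
print(robot.sense())
E
```

```text
pics
scene 586.9252087923653 [1.338 0.121 1.478] [-0.49 -0.12 -0.86]
side 453.0040517287325 [0.5   0.907 0.959] [ 0.04 -0.75 -0.66]
wrist 359.2935538231425 [0.185 0.551 0.373] [ 0.28 -0.14 -0.95]
{'time': 0.15, 'qpos': array([ 9.99689169e-01,  3.77847650e-01,  7.99391047e-02,  1.27436495e+00,
       -2.01262284e-05,  1.46050174e+00]), 'joint_velocities': array([-3.58250344e-04, -2.08195900e-03,  3.60486027e-03,  6.30443156e-05,
       -7.97589561e-04, -2.35719713e-04]), 'tau': array([ 8.91334203e-04, -4.64035571e+01,  2.70170474e+01,  1.39402662e-02,
       -1.03883792e-04, -1.64940104e-05]), 'tool_pos': array([0.25542382, 0.51461559, 0.23060512]), 'orientation': array([ 2.28373023e-01,  9.73573426e-01, -6.99491794e-04, -2.37310972e-04]), 'wrist_force': array([-0.73407599,  0.75578562,  0.63580768]), 'wrist_torque': array([ 0.04603372, -0.03907278, -0.03513323]), 'grip_force': 0.0, 'grip_width': 0.08553373413430466}
```

View pics/scene0.png

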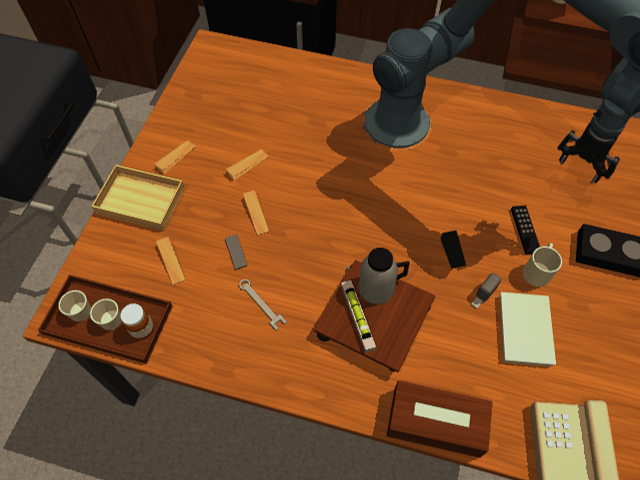

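View pics/side0.png

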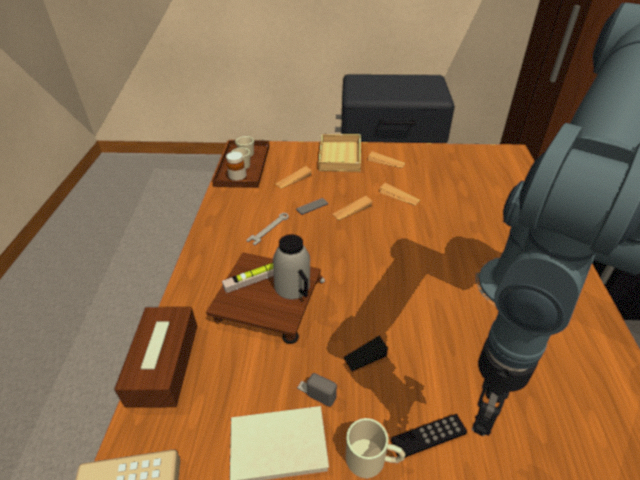

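Shim look-alikes in the scene view are A(175,157), B(247,164), C(256,213) and D(170,260). Image right is the robot's left, so I'll compute their y positions.

```bash
python3 - <<'E'
from h import *
cs=cam('scene'); cd=cam('side')
im=cv2.imread('pics/scene0.png'); 
for n,u,v in (('A',175,157),('B',247,164),('C',256,213),('D',170,260)): print(n,ray(cs,u,v,.01).round(3))
for n,u,v in (('A',386,160),('B',400,194),('C',353,208),('D',294,178)): print('side',n,ray(cd,u,v,.01).round(3))
print('packer',ray(cs,235,252,.008),'doorstop',ray(cs,453,248,.015))
print('top corners scene',[ray(cs,u,v,.05).round(3) for u,v in ((362,262),(433,295),(395,370),(318,330))])
print('top corners side',[ray(cd,u,v,.05).round(3) for u,v in ((322,268),(290,330),(210,310),(243,255))])
print('level ends',[ray(cs,u,v,.075).round(3) for u,v in ((347,287),(370,347))])
a=cv2.resize(im[130:270,140:300],None,fx=4,fy=4,interpolation=cv2.INTER_CUBIC)[:, :640]
b=cv2.resize(cv2.imread('pics/side0.png')[230:350,200:360],None,fx=4,fy=4,interpolation=cv2.INTER_CUBIC)
cv2.imwrite('pics/cropA.png',a); cv2.imwrite('pics/cropB.png',b)
E
```

```text
A [ 0.342 -0.64   0.01 ]
B [ 0.306 -0.413  0.01 ]
C [ 0.471 -0.326  0.01 ]
D [ 0.688 -0.508  0.01 ]
side A [ 0.335 -0.639  0.01 ]
side B [ 0.298 -0.414  0.01 ]
side C [ 0.465 -0.326  0.01 ]
side D [ 0.684 -0.5    0.01 ]
packer [ 0.6127745  -0.34048596  0.008     ] doorstop [0.43277144 0.25926685 0.015     ]
top corners scene [array([0.568, 0.021, 0.05 ]), array([0.613, 0.228, 0.05 ]), array([0.843, 0.173, 0.05 ]), array([ 0.793, -0.041,  0.05 ])]
top corners side [array([0.554, 0.006, 0.05 ]), array([0.622, 0.224, 0.05 ]), array([0.835, 0.17 , 0.05 ]), array([ 0.787, -0.037,  0.05 ])]
level ends [array([0.665, 0.002, 0.075]), array([0.811, 0.099, 0.075])]
```

View pics/cropA.png

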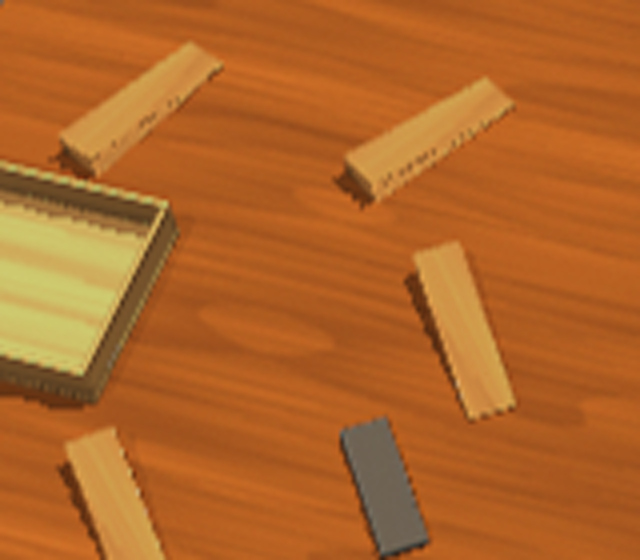

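View pics/cropB.png

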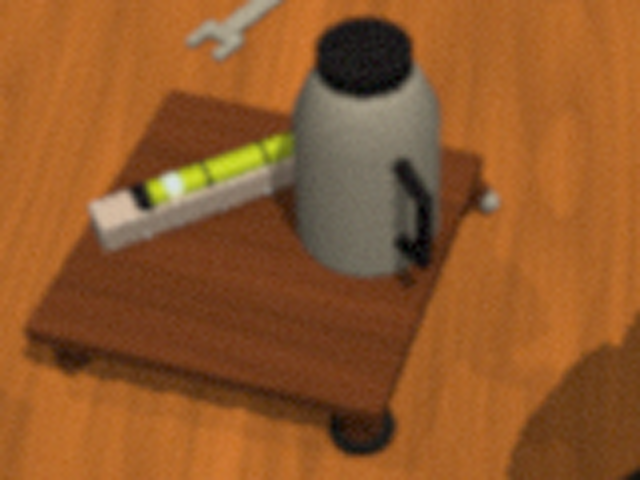

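C (256,213) has the greatest y (-0.326), against B -0.41, D -0.51 and A -0.64. It is a tapered wooden wedge with its thin end near (262,234), so C is the shim. The side crop shows the steel foot at side px (321,280), on the robot's side of the stand. It also shows the bubble at the far (+x) end.

```bash
cat >> h.py <<'E'
def go(p,yaw):
    """shift in present tool axes to TCP p, with az turn (deg) to make tool x point to yaw (deg), tool down"""
    s=robot.sense(); Rm=R.from_quat(s['orientation']).as_matrix()
    y=np.radians(yaw); X=np.array([np.cos(y),np.sin(y),0]); Z=np.array([0,0,-1.]); T=np.stack([X,np.cross(Z,X),Z],1)
    print('shift',(Rm.T@(np.array(p)-s['tool_pos'])).round(4),'turn',np.degrees(R.from_matrix(Rm.T@T).as_rotvec()).round(2),'yaw now',np.degrees(np.arctan2(Rm[1,0],Rm[0,0])).round(1))
E
python3 - <<'E'
from h import *
cs=cam('scene')
im=cv2.imread('pics/scene0.png')
h=cv2.cvtColor(im,cv2.COLOR_BGR2HSV); print(h[213,256],h[213,280],h[205,250])
a=ray(cs,250,192,.022);b=ray(cs,262.5,234,.003); d=b-a; y=np.degrees(np.arctan2(d[1],d[0])); print(a,b,y, np.hypot(d[0],d[1]))
u=np.array([np.cos(np.radians(y)),np.sin(np.radians(y))]); m=(a+b)/2
g=m[:2]-.05*u; print(g); go([*g,.2],y+180)
E
```

```text
[ 17 168 208] [ 13 209 171] [ 17 167 208]
[ 0.41196677 -0.36415598  0.022     ] [ 0.53146329 -0.28558771  0.003     ] 33.324689780812406 0.14301186329647433
[ 0.4299365  -0.35234099]
shift [-0.5418 -0.6989  0.0316] turn [-7.000e-02 -5.000e-02 -5.973e+01] yaw now 153.6
```

```bash
python3 -m handwheel '[{"tx":-0.34,"ty":-0.316,"az":-59.7,"claw":1},{"tx":-0.34,"ty":-0.316,"az":-59.7,"claw":1},{"tx":-0.34,"ty":-0.316,"az":-59.7,"claw":1},{"tx":-0.34,"ty":-0.316,"az":-59.7,"claw":1},{"tx":-0.34,"ty":-0.316,"az":-59.7,"claw":1},{"tx":-0.34,"ty":-0.316,"az":-59.7,"claw":1},{"tx":-0.34,"ty":-0.316,"az":-59.7,"claw":1},{"tx":-0.34,"ty":-0.316,"az":-59.7,"claw":1},{"tx":-0.34,"ty":-0.316,"az":-59.7,"claw":1},{"tx":-0.34,"ty":-0.316,"az":-59.7,"claw":1},{"tx":-0.34,"ty":-0.316,"az":-59.7,"claw":1},{"tx":-0.34,"ty":-0.316,"az":-59.7,"claw":1}]'
python3 - <<'E'
from h import *
go([.43,-.352,.2],213.3)
E
```

```text
shift [-0.5417 -0.6985  0.0316] turn [-7.00e-02 -5.00e-02 -5.97e+01] yaw now 153.6invalid input
```

```bash
python3 -m handwheel '[{"tx":-0.03,"ty":-0.028,"tz":0,"ax":0,"ay":0,"az":-7,"claw":1}]'; python3 -m handwheel --help | head -20
```

```text
time: 0.23
tool_pos: [0.2688, 0.4806, 0.23]
orientation: [0.165, 0.986, 0.001, -0.001]
wrist_force: [1.0, -0.7, 0.7]
grip_width: 0.0856
grip_force: 0.0invalid input: not JSON, or not a number
```

```bash
python3 - <<'E'
from h import *
go([.42,.08,.23],213.3)
E
python3 -m handwheel '[{"tx":-0.1,"ty":-0.1,"tz":0,"ax":0,"ay":0,"az":-20,"claw":1},{"tx":-0.1,"ty":-0.1,"tz":0,"ax":0,"ay":0,"az":-20,"claw":1}]'
```

```text
shift [-0.2735 -0.3295 -0.0012] turn [  0.16  -0.06 -52.31] yaw now 161.0
time: 0.4
tool_pos: [0.3036, 0.4057, 0.2308]
orientation: [0.05, 0.999, -0.0, -0.0]
wrist_force: [1.0, -0.8, 0.5]
grip_width: 0.0856
grip_force: 0.0
```

```bash
python3 -m handwheel '[{"tx":-0.148,"ty":-0.313,"tz":0,"ax":0,"ay":0,"az":-39,"claw":1},{"tx":-0.148,"ty":-0.313,"tz":0,"ax":0,"ay":0,"az":-39,"claw":1},{"tx":-0.148,"ty":-0.313,"tz":0,"ax":0,"ay":0,"az":-39,"claw":1},{"tx":-0.148,"ty":-0.313,"tz":0,"ax":0,"ay":0,"az":-39,"claw":1},{"tx":-0.148,"ty":-0.313,"tz":0,"ax":0,"ay":0,"az":-39,"claw":1},{"tx":-0.148,"ty":-0.313,"tz":0,"ax":0,"ay":0,"az":-39,"claw":1},{"tx":-0.148,"ty":-0.313,"tz":0,"ax":0,"ay":0,"az":-39,"claw":1},{"tx":-0.148,"ty":-0.313,"tz":0,"ax":0,"ay":0,"az":-39,"claw":1},{"tx":-0.148,"ty":-0.313,"tz":0,"ax":0,"ay":0,"az":-39,"claw":1}]'
python3 - <<'E'
from h import *
go([.43,-.352,.2],213.3)
E
```

```text
time: 1.15
tool_pos: [0.4155, 0.0839, 0.2313]
orientation: [-0.283, 0.959, 0.0, 0.0]
wrist_force: [1.2, 0.2, -0.1]
grip_width: 0.0853
grip_force: 0.0
shift [ 0.2247 -0.3738  0.0313] turn [ 0.    0.02 -0.39] yaw now -147.1
```

Here I also take a wrist picture of the foot, since the camera is close, and then move to the shim.

```bash
python3 - <<'E'
from h import *
c,im=snap('wrist','w1.png'); np.savez('w1',K=[c[0][k] for k in('fx','fy','cx','cy')],R=c[1],t=c[2])
print(proj(c,[.562,.006,.01]))
E
python3 -m handwheel '[{"tx":0.225,"ty":-0.374,"tz":0.03,"ax":0,"ay":0,"az":0,"claw":1},{"tx":0.225,"ty":-0.374,"tz":0.03,"ax":0,"ay":0,"az":0,"claw":1},{"tx":0.225,"ty":-0.374,"tz":0.03,"ax":0,"ay":0,"az":0,"claw":1},{"tx":0.225,"ty":-0.374,"tz":0.03,"ax":0,"ay":0,"az":0,"claw":1},{"tx":0.225,"ty":-0.374,"tz":0.03,"ax":0,"ay":0,"az":0,"claw":1},{"tx":0.225,"ty":-0.374,"tz":0.03,"ax":0,"ay":0,"az":0,"claw":1},{"tx":0.225,"ty":-0.374,"tz":0.03,"ax":0,"ay":0,"az":0,"claw":1},{"tx":0.225,"ty":-0.374,"tz":0.03,"ax":0,"ay":0,"az":0,"claw":1},{"tx":0.225,"ty":-0.374,"tz":0.03,"ax":0,"ay":0,"az":0,"claw":1},{"tx":0.225,"ty":-0.374,"tz":0.03,"ax":0,"ay":0,"az":0,"claw":1},{"tx":0.225,"ty":-0.374,"tz":0.03,"ax":0,"ay":0,"az":0,"claw":1},{"tx":0.225,"ty":-0.374,"tz":0.03,"ax":0,"ay":0,"az":0,"claw":1}]'
python3 - <<'E'
from h import *
c,im=snap('wrist','w2.png')
h=cv2.cvtColor(im,cv2.COLOR_BGR2HSV)
M=cv2.inRange(h,(15,100,120),(22,190,255)); M=cv2.morphologyEx(M,cv2.MORPH_OPEN,np.ones((5,5)))
cv2.imwrite('pics/w2both.png',np.hstack([cv2.resize(im,(400,300)),cv2.resize(cv2.cvtColor(M,cv2.COLOR_GRAY2BGR),(400,300))]))
for k in cv2.findContours(M,0,2)[0]:
    if cv2.contourArea(k)>1500: 
        b=cv2.boxPoints(cv2.minAreaRect(k)); print(cv2.contourArea(k),b.round(0).tolist(),[ray(c,*q,.01)[:2].round(3) for q in b])
E
```

```text
[181.28614869 279.2019537 ]
time: 2.2
tool_pos: [0.4294, -0.3548, 0.2001]
orientation: [-0.281, 0.96, -0.0, -0.0]
wrist_force: [0.3, 0.2, -0.8]
grip_width: 0.085
grip_force: 0.0
4835.5 [[9.0, 290.0], [50.0, 266.0], [117.0, 379.0], [75.0, 404.0]] [array([ 0.663, -0.573]), array([ 0.614, -0.547]), array([ 0.704, -0.437]), array([ 0.762, -0.464])]
4672.5 [[290.0, 194.0], [330.0, 192.0], [334.0, 322.0], [294.0, 324.0]] [array([ 0.424, -0.384]), array([ 0.403, -0.353]), array([ 0.515, -0.274]), array([ 0.539, -0.308])]
1531.5 [[-22.0, 241.0], [7.0, 166.0], [38.0, 179.0], [9.0, 253.0]] [array([ 0.627, -0.615]), array([ 0.542, -0.614]), array([ 0.537, -0.586]), array([ 0.623, -0.585])]
3052.5 [[-4.0, 34.0], [69.0, 9.0], [117.0, 151.0], [45.0, 176.0]] [array([ 0.442, -0.654]), array([ 0.393, -0.611]), array([ 0.475, -0.534]), array([ 0.531, -0.582])]
7868.0 [[247.0, 68.0], [403.0, -12.0], [427.0, 34.0], [270.0, 114.0]] [array([ 0.354, -0.469]), array([ 0.237, -0.393]), array([ 0.252, -0.358]), array([ 0.374, -0.434])]
```

View pics/w1.png

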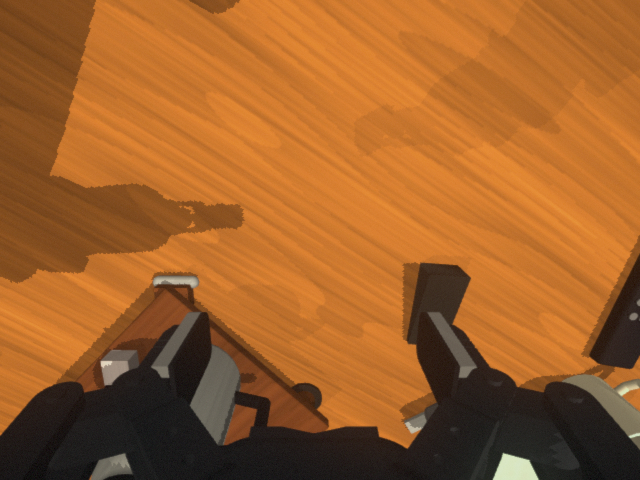

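View pics/w2both.png

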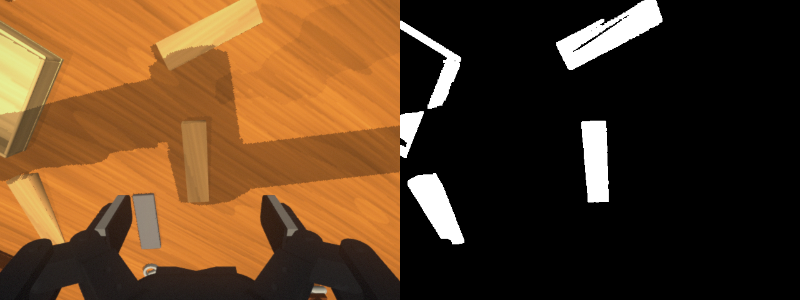

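Wrist view 1 shows the steel foot bar at (154..198, 281). It lies level in the image, so the stand's x is close to the tool yaw. Wrist view 2 shows the shim at (290..334, 192..324) with its thin end at the bottom, and the grey packer to its lower left, clear of it.

```bash
python3 - <<'E'
from h import *
c=cam('wrist')
a=(ray(c,290,194,.024)+ray(c,330,192,.024))/2; b=(ray(c,294,324,.003)+ray(c,334,322,.003))/2
d=b-a; y=np.degrees(np.arctan2(d[1],d[0])); print(a,b,y,np.hypot(*d[:2]))
u=np.array([np.cos(np.radians(y)),np.sin(np.radians(y))]); m=((a+b)/2)[:2]; print('shim mid',m)
go([*(m-.052*u),.006],y+180)
# foot from w1
im=cv2.imread('pics/w1.png'); z=np.load('w1.npz'); k=z['K']; c1=(dict(fx=k[0],fy=k[1],cx=k[2],cy=k[3]),z['R'],z['t'])
h=cv2.cvtColor(im,cv2.COLOR_BGR2HSV); M=cv2.inRange(h,(0,0,90),(179,70,255)); M[:260]=0;M[300:]=0;M[:,:140]=0;M[:,215:]=0
M[288:,:]=0
ys,xs=np.nonzero(M); print(xs.min(),xs.max(),ys.min(),ys.max(),len(xs))
for hh in (.012,):
    e=[ray(c1,xs.min(),ys[xs<xs.min()+6].mean(),hh),ray(c1,xs.max(),ys[xs>xs.max()-6].mean(),hh)]; f=(e[0]+e[1])/2; l=e[1]-e[0]
    print('foot',f,e,np.degrees(np.arctan2(l[1],l[0]))-90,np.hypot(*l[:2]))
E
```

```text
[ 0.41155127 -0.36648304  0.024     ] [ 0.53053842 -0.28586346  0.003     ] 34.119552938710285 0.14372702538052837
shim mid [ 0.47104484 -0.32617325]
shift [ 0.0027 -0.0021  0.1943] turn [ 0.06 -0.   -1.43] yaw now -147.3
153 198 276 287 379
foot [0.56624098 0.00185777 0.012     ] [array([ 0.57915222, -0.01907939,  0.012     ]), array([0.55332975, 0.02279492, 0.012     ])] 31.66073152773845 0.04919611862930471
```

```bash
python3 -m handwheel '[{"tx":0.003,"ty":-0.002,"tz":0.04,"ax":0,"ay":0,"az":-1.4,"claw":1},{"tx":0.003,"ty":-0.002,"tz":0.08,"ax":0,"ay":0,"az":-1.4,"claw":1},{"tx":0.003,"ty":-0.002,"tz":0.12,"ax":0,"ay":0,"az":-1.4,"claw":1},{"tx":0.003,"ty":-0.002,"tz":0.15,"ax":0,"ay":0,"az":-1.4,"claw":1},{"tx":0.003,"ty":-0.002,"tz":0.17,"ax":0,"ay":0,"az":-1.4,"claw":1},{"tx":0.003,"ty":-0.002,"tz":0.185,"ax":0,"ay":0,"az":-1.4,"claw":1},{"tx":0.003,"ty":-0.002,"tz":0.195,"ax":0,"ay":0,"az":-1.4,"claw":1},{"tx":0.003,"ty":-0.002,"tz":0.198,"ax":0,"ay":0,"az":-1.4,"claw":1},{"tx":0.003,"ty":-0.002,"tz":0.198,"ax":0,"ay":0,"az":-1.4,"claw":1}]'
python3 -m handwheel '[{"tx":0,"ty":0,"tz":0,"ax":0,"ay":0,"az":0,"claw":0.3},{"tx":0,"ty":0,"tz":0,"ax":0,"ay":0,"az":0,"claw":0.3},{"tx":0,"ty":0,"tz":0,"ax":0,"ay":0,"az":0,"claw":0.3},{"tx":0,"ty":0,"tz":0,"ax":0,"ay":0,"az":0,"claw":0.3},{"tx":0,"ty":0,"tz":0,"ax":0,"ay":0,"az":0,"claw":0.3},{"tx":0,"ty":0,"tz":0,"ax":0,"ay":0,"az":0,"claw":0.3},{"tx":0,"ty":0,"tz":0,"ax":0,"ay":0,"az":0,"claw":0.3},{"tx":0,"ty":0,"tz":0,"ax":0,"ay":0,"az":0,"claw":0.3},{"tx":0,"ty":0,"tz":0,"ax":0,"ay":0,"az":0,"claw":0.3},{"tx":0,"ty":0,"tz":0,"ax":0,"ay":0,"az":0,"claw":0.3}]'
```

```text
time: 3.0
tool_pos: [0.4281, -0.3527, 0.0031]
orientation: [-0.295, 0.955, 0.001, -0.0]
wrist_force: [0.1, -0.3, -0.2]
grip_width: 0.0856
grip_force: 0.0
time: 3.83
tool_pos: [0.4291, -0.3548, 0.0046]
orientation: [-0.295, 0.956, -0.001, 0.001]
wrist_force: [-0.6, -0.1, 6.7]
grip_width: 0.0345
grip_force: 61.6
```

```bash
python3 -m handwheel '[{"tx":0,"ty":0,"tz":-0.02,"ax":0,"ay":0,"az":0,"claw":0.3},{"tx":0,"ty":0,"tz":-0.05,"ax":0,"ay":0,"az":0,"claw":0.3},{"tx":0,"ty":0,"tz":-0.05,"ax":0,"ay":0,"az":0,"claw":0.3}]'
python3 - <<'E'
from h import *
go([.441,-.075,.052],211.7); print(robot.sense()['grip_width'])
c,im=snap('wrist','w3.png')
E
```

```text
time: 4.08
tool_pos: [0.4305, -0.3562, 0.058]
orientation: [-0.295, 0.956, -0.003, 0.002]
wrist_force: [1.2, -1.2, 0.7]
grip_width: 0.0348
grip_force: 60.9
shift [-0.167   0.2264  0.0046] turn [-0.39  0.08  2.58] yaw now -145.7
0.034798641705362385
```

View pics/w3.png

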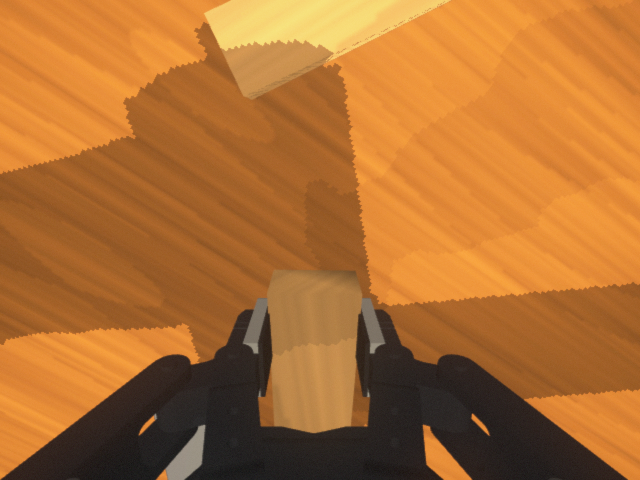

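The shim is held straight between the pads, with its thick end at rows 270–300. Next I carry it in front of the foot.

```bash
python3 -m handwheel '[{"tx":-0.024,"ty":0.032,"tz":0,"ax":0,"ay":0,"az":1,"claw":0.3},{"tx":-0.048,"ty":0.064,"tz":0,"ax":0,"ay":0,"az":2,"claw":0.3},{"tx":-0.072,"ty":0.097,"tz":0,"ax":0,"ay":0,"az":2.6,"claw":0.3},{"tx":-0.096,"ty":0.13,"tz":0,"ax":0,"ay":0,"az":2.6,"claw":0.3},{"tx":-0.12,"ty":0.162,"tz":0,"ax":0,"ay":0,"az":2.6,"claw":0.3},{"tx":-0.144,"ty":0.195,"tz":0,"ax":0,"ay":0,"az":2.6,"claw":0.3},{"tx":-0.16,"ty":0.217,"tz":0,"ax":0,"ay":0,"az":2.6,"claw":0.3},{"tx":-0.167,"ty":0.226,"tz":0,"ax":0,"ay":0,"az":2.6,"claw":0.3},{"tx":-0.167,"ty":0.226,"tz":0,"ax":0,"ay":0,"az":2.6,"claw":0.3},{"tx":-0.167,"ty":0.226,"tz":0,"ax":0,"ay":0,"az":2.6,"claw":0.3}]'
python3 - <<'E'
from h import *
a=snap('wrist')[1]; c,b=snap('side'); cv2.imwrite('pics/t4.png',np.hstack([cv2.resize(a,(400,300)),cv2.resize(b[225:345,240:400],(400,300),interpolation=cv2.INTER_CUBIC)]))
go([.441,-.075,.052],211.7)
E
```

```text
time: 4.97
tool_pos: [0.4388, -0.0732, 0.0529]
orientation: [-0.273, 0.962, -0.0, -0.0]
wrist_force: [-0.1, -0.1, -0.7]
grip_width: 0.0347
grip_force: 60.8
shift [-0.0011 -0.0015  0.0012] turn [-0.04 -0.01 -0.11] yaw now -148.4
```

View pics/t4.png

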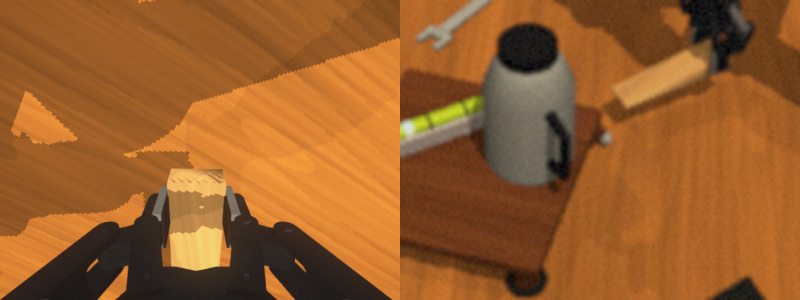

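The wrist and side views show the shim held flat, pointing at the steel foot. Next I lower it onto the desk.

```bash
python3 -m handwheel '[{"tx":-0.001,"ty":-0.0015,"tz":0.02,"ax":0,"ay":0,"az":0,"claw":0.3},{"tx":-0.001,"ty":-0.0015,"tz":0.035,"ax":0,"ay":0,"az":0,"claw":0.3},{"tx":-0.001,"ty":-0.0015,"tz":0.043,"ax":0,"ay":0,"az":0,"claw":0.3},{"tx":-0.001,"ty":-0.0015,"tz":0.046,"ax":0,"ay":0,"az":0,"claw":0.3},{"tx":-0.001,"ty":-0.0015,"tz":0.047,"ax":0,"ay":0,"az":0,"claw":0.3},{"tx":-0.001,"ty":-0.0015,"tz":0.047,"ax":0,"ay":0,"az":0,"claw":0.3},{"tx":-0.001,"ty":-0.0015,"tz":0.047,"ax":0,"ay":0,"az":0,"claw":0.3}]'
python3 - <<'E'
from h import *
c,b=snap('side','s5.png'); go([.441,-.075,.003],211.7)
f=[.566,.002,.006]; print(proj(c,f), proj(c,[.545,-.011,.003]))
E
```

```text
time: 5.65
tool_pos: [0.4412, -0.0742, 0.0069]
orientation: [-0.273, 0.962, -0.0, 0.0]
wrist_force: [0.3, -0.3, -0.3]
grip_width: 0.0347
grip_force: 60.8
shift [ 0.0007 -0.0006  0.004 ] turn [-0.06  0.06 -0.04] yaw now -148.3
[318.00383641 277.54536087] [325.45805345 275.23852196]
```

```bash
python3 -m handwheel '[{"tx":0,"ty":0,"tz":0.002,"ax":0,"ay":0,"az":0,"claw":0.3},{"tx":0,"ty":0,"tz":0.002,"ax":0,"ay":0,"az":0,"claw":0.3}]'
python3 -m handwheel '[{"tx":0,"ty":0,"tz":0.001,"ax":0,"ay":0,"az":0,"claw":0.3},{"tx":0,"ty":0,"tz":0.001,"ax":0,"ay":0,"az":0,"claw":0.3}]'
python3 -m handwheel '[{"tx":0,"ty":0,"tz":0.001,"ax":0,"ay":0,"az":0,"claw":0.3},{"tx":0,"ty":0,"tz":0.001,"ax":0,"ay":0,"az":0,"claw":0.3}]'
```

```text
time: 5.87
tool_pos: [0.4409, -0.0738, 0.0046]
orientation: [-0.273, 0.962, -0.0, 0.0]
wrist_force: [0.2, 0.5, -0.8]
grip_width: 0.0344
grip_force: 60.8
time: 6.03
tool_pos: [0.4409, -0.0738, 0.0045]
orientation: [-0.273, 0.962, -0.0, 0.0]
wrist_force: [-3.8, 0.5, 11.4]
grip_width: 0.0348
grip_force: 62.2
time: 6.2
tool_pos: [0.4409, -0.0738, 0.0045]
orientation: [-0.273, 0.962, -0.0, 0.0]
wrist_force: [-7.2, 2.0, 23.4]
grip_width: 0.0343
grip_force: 63.6
```

Contact at TCP z = 4.5 mm. I ease off a little and slide forward.

```bash
python3 -m handwheel '[{"tx":0,"ty":0,"tz":-0.0015,"ax":0,"ay":0,"az":0,"claw":0.3},{"tx":-0.004,"ty":0,"tz":-0.0015,"ax":0,"ay":0,"az":0,"claw":0.3},{"tx":-0.008,"ty":0,"tz":-0.0015,"ax":0,"ay":0,"az":0,"claw":0.3},{"tx":-0.012,"ty":0,"tz":-0.0015,"ax":0,"ay":0,"az":0,"claw":0.3},{"tx":-0.016,"ty":0,"tz":-0.0015,"ax":0,"ay":0,"az":0,"claw":0.3},{"tx":-0.016,"ty":0,"tz":-0.0015,"ax":0,"ay":0,"az":0,"claw":0.3}]'
python3 - <<'E'
from h import *
b=snap('side')[1]; b2=snap('scene')[1]; cv2.imwrite('pics/t6.png',np.hstack([cv2.resize(b[235:325,260:380],(400,300),interpolation=cv2.INTER_CUBIC),cv2.resize(b2[230:350,290:450],(400,300),interpolation=cv2.INTER_CUBIC)]))
E
```

```text
time: 6.7
tool_pos: [0.4549, -0.0658, 0.0045]
orientation: [-0.273, 0.962, -0.001, -0.0]
wrist_force: [-1.8, -1.4, 8.9]
grip_width: 0.0343
grip_force: 62.0
```

View pics/t6.png

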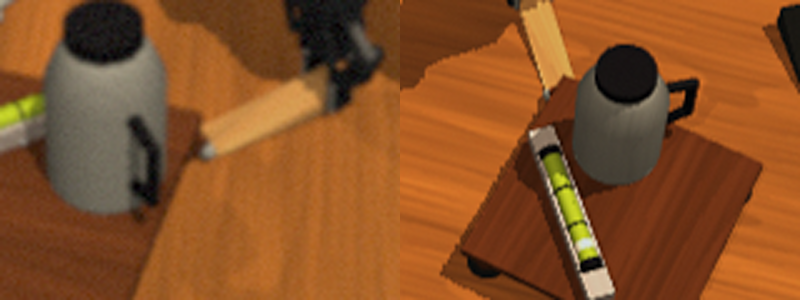

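The tip is at the foot and centred on it, and the bubble is at the far (+x) end at scene px (364,327). I'll measure the bubble by a profile along the vial.

```bash
cat >> h.py <<'E'
U=np.array([np.cos(np.radians(31.7)),np.sin(np.radians(31.7)),0])
def bubble(show=False):
    c,im=snap('scene'); V=np.array([.733,.046,.085]); N=np.array([-U[1],U[0],0])
    h=cv2.cvtColor(im,cv2.COLOR_BGR2HSV).astype(float); xs=np.arange(-.065,.066,.001)
    P=[[proj(c,V+x*U+n*N) for n in np.arange(-.006,.0061,.002)] for x in xs]
    P=np.array(P,np.float32)
    S=cv2.remap(h[:,:,1].astype(np.float32),P[...,0],P[...,1],1).mean(1); L=cv2.remap(h[:,:,2].astype(np.float32),P[...,0],P[...,1],1).mean(1)
    if show:
        for i in range(0,len(xs),3): print(int(xs[i]*1000),int(S[i]),int(L[i]),end=' | ')
        print()
    m=(S<130)&(L>140); print('white at mm',(xs[m]*1000).round().astype(int).tolist())
    d=L<110; print('dark at',(xs[d]*1000).round().astype(int).tolist())
E
python3 -m handwheel '[{"tx":-0.003,"ty":0,"tz":0,"ax":0,"ay":0,"az":0,"claw":0.3},{"tx":-0.006,"ty":0,"tz":0,"ax":0,"ay":0,"az":0,"claw":0.3},{"tx":-0.009,"ty":0,"tz":0,"ax":0,"ay":0,"az":0,"claw":0.3},{"tx":-0.012,"ty":0,"tz":0,"ax":0,"ay":0,"az":0,"claw":0.3},{"tx":-0.012,"ty":0,"tz":0,"ax":0,"ay":0,"az":0,"claw":0.3}]'
python3 -c "
from h import *
bubble(True)"
```

```text
time: 7.22
tool_pos: [0.4648, -0.0597, 0.0045]
orientation: [-0.273, 0.962, -0.001, -0.0]
wrist_force: [-3.5, -2.7, 8.9]
grip_width: 0.0347
grip_force: 62.0
-65 116 19 | -62 194 81 | -59 207 122 | -55 207 124 | -52 207 124 | -49 208 123 | -46 208 123 | -43 208 122 | -40 208 129 | -37 209 149 | -34 208 174 | -31 208 186 | -28 208 186 | -25 204 147 | -22 185 83 | -19 205 146 | -16 208 188 | -13 209 186 | -10 208 184 | -7 208 184 | -4 210 181 | -1 208 181 | 1 209 182 | 4 210 182 | 7 207 182 | 10 209 181 | 13 208 183 | 16 204 150 | 19 194 96 | 22 202 150 | 25 206 179 | 28 211 178 | 31 207 178 | 34 210 176 | 37 123 183 | 40 47 205 | 43 36 213 | 46 63 208 | 49 157 186 | 52 207 174 | 55 204 171 | 58 191 114 | 61 137 27 | 64 56 16 | 
white at mm [37, 38, 39, 40, 41, 42, 43, 44, 45, 46, 47, 48]
dark at [-65, -64, -63, -62, -61, -24, -23, -22, 18, 19, 20, 59, 60, 61, 62, 63, 64, 65]
```

The rings are at -22 and +19, so zero is at -1.5, and the bubble is still at its stop. I'll ease the shim further in.

```bash
python3 -m handwheel '[{"tx":-0.002,"ty":0,"tz":0,"ax":0,"ay":0,"az":0,"claw":0.3},{"tx":-0.004,"ty":0,"tz":0,"ax":0,"ay":0,"az":0,"claw":0.3},{"tx":-0.006,"ty":0,"tz":0,"ax":0,"ay":0,"az":0,"claw":0.3},{"tx":-0.008,"ty":0,"tz":0,"ax":0,"ay":0,"az":0,"claw":0.3},{"tx":-0.01,"ty":0,"tz":0,"ax":0,"ay":0,"az":0,"claw":0.3},{"tx":-0.01,"ty":0,"tz":0,"ax":0,"ay":0,"az":0,"claw":0.3}]'
python3 -m handwheel '[{"tx":-0.002,"ty":0,"tz":0,"ax":0,"ay":0,"az":0,"claw":0.3},{"tx":-0.004,"ty":0,"tz":0,"ax":0,"ay":0,"az":0,"claw":0.3},{"tx":-0.006,"ty":0,"tz":0,"ax":0,"ay":0,"az":0,"claw":0.3},{"tx":-0.008,"ty":0,"tz":0,"ax":0,"ay":0,"az":0,"claw":0.3},{"tx":-0.01,"ty":0,"tz":0,"ax":0,"ay":0,"az":0,"claw":0.3},{"tx":-0.01,"ty":0,"tz":0,"ax":0,"ay":0,"az":0,"claw":0.3}]'
python3 -c "
from h import *
bubble(); go([.441,-.075,.003],211.7)"
```

```text
time: 7.77
tool_pos: [0.473, -0.0545, 0.0045]
orientation: [-0.273, 0.962, -0.001, -0.0]
wrist_force: [-3.9, -1.9, 10.3]
grip_width: 0.0345
grip_force: 62.1
time: 8.27
tool_pos: [0.4778, -0.0511, 0.0045]
orientation: [-0.272, 0.962, -0.003, -0.004]
wrist_force: [-12.9, -8.6, 20.7]
grip_width: 0.0347
grip_force: 63.3
white at mm [37, 38, 39, 40, 41, 42, 43, 44, 45, 46, 47, 48]
dark at [-65, -64, -63, -62, -61, -23, -22, 18, 19, 20, 59, 60, 61, 62, 63, 64, 65]
shift [ 0.0438 -0.0011  0.0019] turn [-0.15 -0.56 -0.12] yaw now -148.4
```

```bash
python3 -m handwheel '[{"tx":-0.001,"ty":0,"tz":-0.0004,"ax":0,"ay":0,"az":0,"claw":0.3},{"tx":-0.002,"ty":0,"tz":-0.0004,"ax":0,"ay":0,"az":0,"claw":0.3},{"tx":-0.003,"ty":0,"tz":-0.0004,"ax":0,"ay":0,"az":0,"claw":0.3},{"tx":-0.004,"ty":0,"tz":-0.0004,"ax":0,"ay":0,"az":0,"claw":0.3},{"tx":-0.005,"ty":0,"tz":-0.0004,"ax":0,"ay":0,"az":0,"claw":0.3},{"tx":-0.005,"ty":0,"tz":-0.0004,"ax":0,"ay":0,"az":0,"claw":0.3},{"tx":-0.005,"ty":0,"tz":-0.0004,"ax":0,"ay":0,"az":0,"claw":0.3}]'
python3 -m handwheel '[{"tx":-0.001,"ty":0,"tz":0,"ax":0,"ay":0,"az":0,"claw":0.3},{"tx":-0.002,"ty":0,"tz":0,"ax":0,"ay":0,"az":0,"claw":0.3},{"tx":-0.003,"ty":0,"tz":0,"ax":0,"ay":0,"az":0,"claw":0.3},{"tx":-0.004,"ty":0,"tz":0,"ax":0,"ay":0,"az":0,"claw":0.3},{"tx":-0.005,"ty":0,"tz":0,"ax":0,"ay":0,"az":0,"claw":0.3},{"tx":-0.005,"ty":0,"tz":0,"ax":0,"ay":0,"az":0,"claw":0.3},{"tx":-0.005,"ty":0,"tz":0,"ax":0,"ay":0,"az":0,"claw":0.3}]'
python3 -c "
from h import *
bubble(); go([.441,-.075,.003],211.7)"
```

```text
time: 8.9
tool_pos: [0.482, -0.0481, 0.0045]
orientation: [-0.272, 0.962, -0.002, -0.004]
wrist_force: [-11.6, -7.1, 16.9]
grip_width: 0.0349
grip_force: 62.8
time: 9.48
tool_pos: [0.4861, -0.0455, 0.0045]
orientation: [-0.272, 0.962, -0.002, -0.004]
wrist_force: [-12.7, -8.9, 16.2]
grip_width: 0.0347
grip_force: 62.8
white at mm [38, 39, 40, 41, 42, 43, 44, 45, 46, 47, 48, 49]
dark at [-65, -64, -63, -62, -61, -60, -22, 19, 20, 60, 61, 62, 63, 64, 65]
shift [ 0.0539 -0.0015  0.002 ] turn [-0.09 -0.53 -0.11] yaw now -148.4
```

```bash
python3 -m handwheel '[{"tx":-0.001,"ty":0,"tz":-0.0003,"ax":0,"ay":0,"az":0,"claw":0.3},{"tx":-0.002,"ty":0,"tz":-0.0003,"ax":0,"ay":0,"az":0,"claw":0.3},{"tx":-0.003,"ty":0,"tz":-0.0003,"ax":0,"ay":0,"az":0,"claw":0.3},{"tx":-0.004,"ty":0,"tz":-0.0003,"ax":0,"ay":0,"az":0,"claw":0.3},{"tx":-0.005,"ty":0,"tz":-0.0003,"ax":0,"ay":0,"az":0,"claw":0.3},{"tx":-0.006,"ty":0,"tz":-0.0003,"ax":0,"ay":0,"az":0,"claw":0.3},{"tx":-0.007,"ty":0,"tz":-0.0003,"ax":0,"ay":0,"az":0,"claw":0.3},{"tx":-0.008,"ty":0,"tz":-0.0003,"ax":0,"ay":0,"az":0,"claw":0.3},{"tx":-0.008,"ty":0,"tz":-0.0003,"ax":0,"ay":0,"az":0,"claw":0.3},{"tx":-0.008,"ty":0,"tz":-0.0003,"ax":0,"ay":0,"az":0,"claw":0.3}]'
python3 -c "
from h import *
bubble(); go([.441,-.075,.003],211.7)"
```

```text
time: 10.37
tool_pos: [0.4933, -0.0409, 0.0045]
orientation: [-0.272, 0.962, -0.002, -0.004]
wrist_force: [-10.7, -6.2, 13.9]
grip_width: 0.0343
grip_force: 62.4
white at mm [39, 40, 41, 42, 43, 44, 45, 46, 47, 48, 49]
dark at [-65, -64, -63, -62, -61, -60, -23, -22, -21, 19, 20, 21, 60, 61, 62, 63, 64, 65]
shift [ 0.0624 -0.0017  0.0021] turn [-0.06 -0.47 -0.09] yaw now -148.4
```

```bash
python3 -m handwheel '[{"tx":-0.001,"ty":0,"tz":0,"ax":0,"ay":0,"az":0,"claw":0.3},{"tx":-0.002,"ty":0,"tz":0,"ax":0,"ay":0,"az":0,"claw":0.3},{"tx":-0.003,"ty":0,"tz":0,"ax":0,"ay":0,"az":0,"claw":0.3},{"tx":-0.004,"ty":0,"tz":0,"ax":0,"ay":0,"az":0,"claw":0.3},{"tx":-0.005,"ty":0,"tz":0,"ax":0,"ay":0,"az":0,"claw":0.3},{"tx":-0.006,"ty":0,"tz":0,"ax":0,"ay":0,"az":0,"claw":0.3},{"tx":-0.006,"ty":0,"tz":0,"ax":0,"ay":0,"az":0,"claw":0.3},{"tx":-0.006,"ty":0,"tz":0,"ax":0,"ay":0,"az":0,"claw":0.3},{"tx":-0.006,"ty":0,"tz":0,"ax":0,"ay":0,"az":0,"claw":0.3},{"tx":-0.006,"ty":0,"tz":0,"ax":0,"ay":0,"az":0,"claw":0.3}]'
python3 -c "
from h import *
bubble(); go([.441,-.075,.003],211.7)"
```

```text
time: 11.25
tool_pos: [0.4984, -0.0377, 0.0045]
orientation: [-0.272, 0.962, -0.002, -0.004]
wrist_force: [-10.4, -6.5, 12.7]
grip_width: 0.0345
grip_force: 62.3
white at mm [30, 31, 32, 33, 34, 35, 36, 37, 38, 39, 40, 41]
dark at [-65, -64, -63, -62, -61, -60, -22, -21, 19, 20, 21, 61, 62, 63, 64, 65]
shift [ 0.0684 -0.0017  0.0021] turn [-0.05 -0.47 -0.09] yaw now -148.4
```

The bubble is leaving its stop, at about +36 mm, so roughly 20 mm of travel remains.

```bash
python3 -m handwheel '[{"tx":-0.001,"ty":0,"tz":0,"ax":0,"ay":0,"az":0,"claw":0.3},{"tx":-0.002,"ty":0,"tz":0,"ax":0,"ay":0,"az":0,"claw":0.3},{"tx":-0.003,"ty":0,"tz":0,"ax":0,"ay":0,"az":0,"claw":0.3},{"tx":-0.004,"ty":0,"tz":0,"ax":0,"ay":0,"az":0,"claw":0.3},{"tx":-0.005,"ty":0,"tz":0,"ax":0,"ay":0,"az":0,"claw":0.3},{"tx":-0.006,"ty":0,"tz":0,"ax":0,"ay":0,"az":0,"claw":0.3},{"tx":-0.007,"ty":0,"tz":0,"ax":0,"ay":0,"az":0,"claw":0.3},{"tx":-0.008,"ty":0,"tz":0,"ax":0,"ay":0,"az":0,"claw":0.3},{"tx":-0.009,"ty":0,"tz":0,"ax":0,"ay":0,"az":0,"claw":0.3},{"tx":-0.01,"ty":0,"tz":0,"ax":0,"ay":0,"az":0,"claw":0.3},{"tx":-0.01,"ty":0,"tz":0,"ax":0,"ay":0,"az":0,"claw":0.3},{"tx":-0.01,"ty":0,"tz":0,"ax":0,"ay":0,"az":0,"claw":0.3}]'
python3 -m handwheel '[{"tx":-0.001,"ty":0,"tz":0,"ax":0,"ay":0,"az":0,"claw":0.3},{"tx":-0.002,"ty":0,"tz":0,"ax":0,"ay":0,"az":0,"claw":0.3},{"tx":-0.003,"ty":0,"tz":0,"ax":0,"ay":0,"az":0,"claw":0.3},{"tx":-0.003,"ty":0,"tz":0,"ax":0,"ay":0,"az":0,"claw":0.3},{"tx":-0.003,"ty":0,"tz":0,"ax":0,"ay":0,"az":0,"claw":0.3},{"tx":-0.003,"ty":0,"tz":0,"ax":0,"ay":0,"az":0,"claw":0.3},{"tx":-0.003,"ty":0,"tz":0,"ax":0,"ay":0,"az":0,"claw":0.3},{"tx":-0.003,"ty":0,"tz":0,"ax":0,"ay":0,"az":0,"claw":0.3},{"tx":-0.003,"ty":0,"tz":0,"ax":0,"ay":0,"az":0,"claw":0.3},{"tx":-0.003,"ty":0,"tz":0,"ax":0,"ay":0,"az":0,"claw":0.3},{"tx":-0.003,"ty":0,"tz":0,"ax":0,"ay":0,"az":0,"claw":0.3},{"tx":-0.003,"ty":0,"tz":0,"ax":0,"ay":0,"az":0,"claw":0.3}]'
python3 -c "
from h import *
bubble(); go([.441,-.075,.003],211.7)"
```

```text
time: 12.3
tool_pos: [0.507, -0.0324, 0.0045]
orientation: [-0.272, 0.962, -0.002, -0.004]
wrist_force: [-10.5, -5.6, 12.5]
grip_width: 0.0344
grip_force: 62.3
time: 13.3
tool_pos: [0.5095, -0.0309, 0.0045]
orientation: [-0.272, 0.962, -0.001, -0.004]
wrist_force: [-10.5, -6.0, 11.4]
grip_width: 0.0343
grip_force: 62.3
white at mm [5, 6, 7, 8, 9, 10, 11, 12, 13, 14, 15, 16]
dark at [-65, -64, -63, -62, -61, -60, -22, -21, 20, 21, 61, 62, 63, 64, 65]
shift [ 0.0815 -0.0017  0.0022] turn [-0.05 -0.45 -0.09] yaw now -148.4
```

```bash
python3 -m handwheel '[{"tx":-0.001,"ty":0,"tz":0,"ax":0,"ay":0,"az":0,"claw":0.3},{"tx":-0.002,"ty":0,"tz":0,"ax":0,"ay":0,"az":0,"claw":0.3},{"tx":-0.003,"ty":0,"tz":0,"ax":0,"ay":0,"az":0,"claw":0.3},{"tx":-0.004,"ty":0,"tz":0,"ax":0,"ay":0,"az":0,"claw":0.3},{"tx":-0.005,"ty":0,"tz":0,"ax":0,"ay":0,"az":0,"claw":0.3},{"tx":-0.006,"ty":0,"tz":0,"ax":0,"ay":0,"az":0,"claw":0.3},{"tx":-0.006,"ty":0,"tz":0,"ax":0,"ay":0,"az":0,"claw":0.3},{"tx":-0.006,"ty":0,"tz":0,"ax":0,"ay":0,"az":0,"claw":0.3},{"tx":-0.006,"ty":0,"tz":0,"ax":0,"ay":0,"az":0,"claw":0.3},{"tx":-0.006,"ty":0,"tz":0,"ax":0,"ay":0,"az":0,"claw":0.3},{"tx":-0.006,"ty":0,"tz":0,"ax":0,"ay":0,"az":0,"claw":0.3},{"tx":-0.006,"ty":0,"tz":0,"ax":0,"ay":0,"az":0,"claw":0.3}]'
python3 -c "
from h import *
bubble(); go([.441,-.075,.003],211.7)"
```

```text
time: 14.35
tool_pos: [0.5147, -0.0277, 0.0045]
orientation: [-0.272, 0.962, -0.001, -0.004]
wrist_force: [-9.5, -5.5, 12.2]
grip_width: 0.0348
grip_force: 62.3
white at mm [-5, -4, -3, -2, -1, 0, 1, 2, 3, 4, 5]
dark at [-65, -64, -63, -62, -61, -60, -21, 20, 21, 22, 62, 63, 64, 65]
shift [ 0.0875 -0.0017  0.0022] turn [-0.05 -0.44 -0.09] yaw now -148.4
```

The bubble is centred. I relieve the push before letting go.

```bash
python3 -m handwheel '[{"tx":0.0008,"ty":0,"tz":-0.0006,"ax":0,"ay":0,"az":0,"claw":0.3},{"tx":0.0015,"ty":0,"tz":-0.0008,"ax":0,"ay":0,"az":0,"claw":0.3},{"tx":0.0015,"ty":0,"tz":-0.0008,"ax":0,"ay":0,"az":0,"claw":0.3}]'
python3 -c "
from h import *
go([.441,-.075,.003],211.7)"
```

```text
time: 14.65
tool_pos: [0.5149, -0.0274, 0.0046]
orientation: [-0.273, 0.962, -0.0, -0.002]
wrist_force: [-5.2, -3.7, 1.1]
grip_width: 0.0348
grip_force: 61.0
shift [ 0.0879 -0.0018  0.0019] turn [ 0.02 -0.22 -0.06] yaw now -148.4
```

```bash
python3 -m handwheel '[{"tx":0.0008,"ty":0,"tz":0,"ax":0,"ay":0,"az":0,"claw":0.3},{"tx":0.0008,"ty":0,"tz":0,"ax":0,"ay":0,"az":0,"claw":0.6},{"tx":0.0008,"ty":0,"tz":0,"ax":0,"ay":0,"az":0,"claw":0.8},{"tx":0.0008,"ty":0,"tz":0,"ax":0,"ay":0,"az":0,"claw":1},{"tx":0.0008,"ty":0,"tz":0,"ax":0,"ay":0,"az":0,"claw":1},{"tx":0.0008,"ty":0,"tz":0,"ax":0,"ay":0,"az":0,"claw":1},{"tx":0.0008,"ty":0,"tz":0,"ax":0,"ay":0,"az":0,"claw":1},{"tx":0.0008,"ty":0,"tz":0,"ax":0,"ay":0,"az":0,"claw":1}]'
python3 -c "
from h import *
bubble()"
```

```text
time: 15.32
tool_pos: [0.5163, -0.0271, 0.0055]
orientation: [-0.273, 0.962, 0.0, 0.0]
wrist_force: [0.8, -0.3, 0.5]
grip_width: 0.0851
grip_force: 0.0
white at mm [-7, -6, -5, -4, -3, -2, -1, 0, 1, 2, 3, 4]
dark at [-65, -64, -63, -62, -61, -60, -21, 20, 21, 22, 62, 63, 64, 65]
```

Released, and the bubble reads about -1.5 mm. I retreat back and up.

```bash
python3 -m handwheel '[{"tx":0.005,"ty":0,"tz":-0.015,"ax":0,"ay":0,"az":0,"claw":1},{"tx":0.015,"ty":0,"tz":-0.04,"ax":0,"ay":0,"az":0,"claw":1},{"tx":0.03,"ty":0,"tz":-0.075,"ax":0,"ay":0,"az":0,"claw":1},{"tx":0.05,"ty":0,"tz":-0.11,"ax":0,"ay":0,"az":0,"claw":1},{"tx":0.06,"ty":0,"tz":-0.14,"ax":0,"ay":0,"az":0,"claw":1},{"tx":0.06,"ty":0,"tz":-0.14,"ax":0,"ay":0,"az":0,"claw":1},{"tx":0.06,"ty":0,"tz":-0.14,"ax":0,"ay":0,"az":0,"claw":1},{"tx":0.06,"ty":0,"tz":-0.14,"ax":0,"ay":0,"az":0,"claw":1},{"tx":0.06,"ty":0,"tz":-0.14,"ax":0,"ay":0,"az":0,"claw":1},{"tx":0.06,"ty":0,"tz":-0.14,"ax":0,"ay":0,"az":0,"claw":1},{"tx":0.06,"ty":0,"tz":-0.14,"ax":0,"ay":0,"az":0,"claw":1},{"tx":0.06,"ty":0,"tz":-0.14,"ax":0,"ay":0,"az":0,"claw":1}]'
python3 - <<'E'
from h import *
bubble()
b=snap('side')[1]; b2=snap('scene')[1]; cv2.imwrite('pics/t9.png',np.hstack([cv2.resize(b[215:335,220:380],(400,300),interpolation=cv2.INTER_CUBIC),cv2.resize(b2[230:350,290:450],(400,300),interpolation=cv2.INTER_CUBIC)]))
E
```

```text
time: 16.37
tool_pos: [0.4645, -0.0583, 0.1444]
orientation: [-0.273, 0.962, 0.001, -0.001]
wrist_force: [0.3, 0.6, -0.7]
grip_width: 0.0856
grip_force: 0.0
white at mm [-7, -6, -5, -4, -3, -2, -1, 0, 1, 2, 3, 4]
dark at [-65, -64, -63, -62, -61, -60, -21, 20, 21, 22, 62, 63, 64, 65]
```

View pics/t9.png

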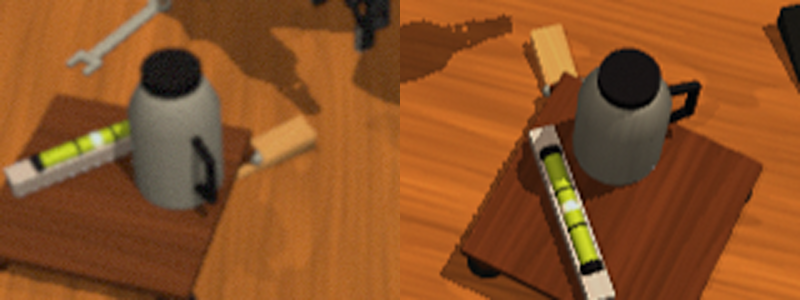

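The bubble sits between the rings (scene px about (360,311)), the shim lies flat under the foot, and the gripper is clear.

```bash
python3 -c "
from rig import robot
print(robot.finish_job())"
```

```text
the job is handed in; nothing more can be done
None
```

The shim is under the low foot and carrying the corner, with the bubble about 2 mm from the middle of the rings; I handed the job in at about 16.5 s with the gripper clear, and no verdict was returned.

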